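Fit the keyed drive spindle to the vegetable slicer

ROBOT

A 6-joint arm with a two-finger parallel gripper is mounted at the origin on a cart in front of the work surface, level with it; the furniture and walls round the work are solid. World frame = base frame: x ahead of the robot, y to its left, z up, the work surface at z = 0. Lengths are in mm, angles in degrees, forces in N, time in s.
With the tool pointing down it reaches from about 325 to 1000 mm from the base axis. Payload 5.1 kg.
Tool frame: the origin (TCP) lies at the very end of the fingers, on their centre line; the grasp point (between the pads) lies 19 mm behind it (env.grip_point_offset is the z of the grasp point in the tool frame, in mm); z points along the fingers, y is the line along which they close (so a half turn about z gives the same grasp; the last joint's range is limited). The gripper opens to 85 mm and grips with 20 to 120 N. Pads are 22 mm wide; open, the fingers measure 114 mm over their backs; the gripper's body (76 mm by 85 mm) begins 54 mm behind the grasp point. The pads swing forward as they close: fully open they stand 13 mm farther back than shut.
Start: joints at [68.205, 7.093, 94.555, -0, 78.352, -4.733], TCP at [190.743, 621.371, 231.322] pointing down, gripper open.
Joint ranges: [-149.61, 149.61], [-58.7, 133.49], [1.44, 155.28], [-77.14, 257.14], [18.33, 153.61], [-166.67, 166.67]. Speed limits (degrees/s): [147.25, 147.25, 180, 180, 180, 180].

INTERFACE

Orientations are given as [roll, pitch, yaw] about the fixed x, y, z axes, in that order (R = Rz(yaw) Ry(pitch) Rx(roll)).
In Python, from plant import env, cams gives the robot as it stands. The module is installed in compiled form; this text tells all that it offers. Calls block until the motion is done:
- env.reach(position, orientation): joint-space move of the TCP to a pose.
- env.movel(position, frame=None, max_speed=150, until_force=None): straight line of the TCP; frame=None keeps the orientation; max_speed is the mean speed in mm/s. With until_force (N) it stops when the force on the tool has changed by that much, and returns True; else False.
- env.move_j(angles): joint-space move.
- env.let_go() and env.close(): open the fingers fully, or close them until they stop; the grip force is fixed at half the most.
- env.hold(seconds).
- env.inverse_kinematics(position, orientation): joint angles nearest the present ones, or None.
- cams.grab_frame(name): name is "scene" or "top" or "wrist"; returns a dict with "color" (480x640x3 uint8, blue, green, red), "fovy" (degrees; the focal length in pixels is half the picture's height over the tangent of half this angle, whatever the lens; pixels are square), "cx", "cy" (the principal point, pixels), "distortion" ([k1, k2, p1, p2, k3] as OpenCV has them; the pictures are not rectified), "position" and "attitude" of the camera in the world. Camera axes: x right, y up, looking along -z (the intrinsics and any distortion apply to the point x, -y, -z); pixel columns grow to the right and rows downward; lengths in mm; the calibration is good to about 2 mm. A picture is of the moment at which its call begins. There is no depth.
A pose or a line that the arm cannot do raises env.IKError and nothing moves.
- env.close_job(): hands the job in; it is judged then, once.
Readings, each from a call of its own:
- env.read_clock(): time.
- env.read_joint_positions(): joint angles.
- env.read_qvel(): joint speeds.
- env.read_joint_torque(): joint torques, N m.
- env.read_eef_pos(): TCP position.
- env.read_tcp_rot(): TCP orientation.
- env.read_ft_force(): force on the tool from outside, world axes, zero at the start.
- env.read_torque(): the same for the moment, N m.
- env.read_width(): opening from 0.0 (shut) to 1.0 (fully open).
- env.read_gripper_force(): force on a finger pad.
Only numpy, scipy, OpenCV 4.12 (cv2) and the standard library are available. Lean on these libraries where they do the work, as an engineer would, in place of code of your own. Each camera call takes 0.05 s, during which the arm holds its last target. There are 200 camera calls.

TASK

Take the steel drive spindle out of its slanting white rest and stand it upright in the round blue holder, letting go of it there. Then take it again by its black head from above, turn it so that its key matches the keyway in the slicer's hub, and lower it through the hub until its collar sits flat on the hub; let go. Leave the other things where they are.

Things in the scene. Friction and masses are not known exactly. Their poses are not given: they have to be found in the camera images.
- spindle: Loose steel drive spindle, 116 mm long, 0.17 to 0.35 kg. Origin: on its axis at the collar's underside; z along the axis to the head, x to the key. Along z: nose -60 to -54 (radius 6 to 9), shaft radius 9 to z = 0, collar radius 22 from 0 to 6, square black head 6 to 56. Yellow marks on collar and head top point to the key. Starts leaning 40 degrees from vertical in the rest, key underneath.
- spindle_head (a point): Middle of the spindle's black head, 35 mm from the spindle's origin along its z; same axes as the spindle. The head is 24 x 24 mm, its faces across x and y. In the rest its two y faces stand upright, so a gripper pointing straight down can take it across them.
- key_foot (a point): Lower end of the brass key, on the spindle at x = 11, z = -46 mm. The key is 6 mm wide and stands out from the shaft to radius 13.5 on the +x side, from z = -42 up to the collar; its last 4 mm (-46 to -42) are 4 wide and reach radius 12. Below it the round nose enters the hub's bore first.
- rest: Fixed white slanting rest, base plate 110 x 76 x 8, origin at the work surface under the spindle's origin (which lies 62 above it). The head of the spindle leans towards the rest's +x. The shaft lies in a trough open above; the collar hangs on the trough's upper end. The spindle lifts out straight up.
- holder_mouth (a point): Centre of the mouth of the fixed round blue holder, on its top face, 70 mm above the work surface; z up. Outer radius 27 (foot 36), bore radius 16 and 66 deep: the shaft with its key goes in any way round with some play, and the collar comes to rest on the top face.
- hub_bore (a point): Top centre of the slicer's aluminium hub, 72 mm above the work surface; z up, x to the keyway (yellow mark). Hub radius 24, 24 high. Bore radius 10.2 with one keyway 8.4 wide out to radius 15.7, right through, free space below: the spindle seats with its origin here and x along this x. Hub and its disc (radius 76, top 51 above the table) turn stiffly (0.6 N m) and stay as left; random start angle.
- slicer: Fixed slicer housing 170 x 170, top 46 above the work surface, origin at the centre of its underside. Nothing on it stands higher than the hub.
- pepper_shaker: Steel pepper shaker 47 x 47 x 66, loose bystander, origin under its centre.
- dredger: Dark steel cup shaker 51 x 51 x 96, loose bystander, origin under its centre.
- dip_cup_1: Steel dip cup 63 x 63 x 36, loose bystander, origin under its centre.
- dip_cup_2: Steel dip cup 66 x 66 x 36, loose bystander, origin under its centre.
- timer: Blue kitchen timer 25 x 74 x 62, loose bystander, origin under its centre.

How it is judged (in metres and radians):
On the way:
1. the spindle stands upright in the blue holder, collar on its top face, with the fingers off it (horizontal distance between spindle and holder_mouth below 0.012 m and z of spindle in the frame of holder_mouth between -0.005 and 0.005 m and angle between spindle's own z axis and vertical below 0.15 rad and contact force between the fingers and spindle below 0.1 N), for 0.2 s.
At the end, for the whole second after the job is handed in: The spindle is in the slicer's hub: axis within 4 mm of the hub's centre, collar within 2.5 mm of the hub's top face, within 0.08 rad of upright, key in the keyway (within 0.25 rad), at rest and released (horizontal distance between spindle and hub_bore below 0.004 m and z of spindle in the frame of hub_bore between -0.004 and 0.0025 m and angle between spindle's own z axis and vertical below 0.08 rad and angle between the x axis of spindle and the x axis of hub_bore, either way round below 0.25 rad and linear speed of spindle below 0.02 m/s); the robot touches nothing.
It fails at once if a bystander (pepper shaker, dredger, dip cup or timer) is moved by more than 30 mm (distance of any of pepper_shaker, dredger, dip_cup_1, dip_cup_2, timer from where it was at the start of the episode above 0.03 m).
It also fails if it takes over 61 s, if anything falls off the work surface, if the arm or the gripper's body presses on something with over 40 N, if the wrist force passes 120 N, or if a joint passes its speed limit or range.

## Working session

There is one attempt and no reset: what is moved stays moved. The work goes in short steps, each a Python script; the robot and the scene stay as the last script left them, time stands still between calls to the robot, and variables do not carry over. Pictures are saved under pics/ and viewed, at most 10 in all, crops included, and the job is handed in when it is done.

```bash
mkdir -p pics; python3 - <<'E'
from plant import env,cams
import cv2,pickle
for n in("scene","top","wrist"):
    f=cams.grab_frame(n);pickle.dump(f,open(f"pics/{n}0.pkl","wb"));cv2.imwrite(f"pics/{n}0.png",f["color"])
    print(n,{k:v for k,v in f.items() if k!="color"})
print(env.read_clock(),env.read_tcp_rot(),env.grip_point_offset)
E
```

```text
scene {'fovy': 47.443571620929475, 'cx': 308.9943396266938, 'cy': 240.115065516455, 'distortion': array([0.03110071, 0.        , 0.        , 0.        , 0.        ]), 'position': array([-650.34136464,  930.12710497,  742.77147064]), 'attitude': array([  66.19688275,   -1.58854723, -126.70244749])}
top {'fovy': 43.2046187255932, 'cx': 317.45791638552714, 'cy': 242.8648331933825, 'distortion': array([-0.10522009,  0.        ,  0.        ,  0.        ,  0.        ]), 'position': array([   4.45235023, -278.79256186, 1583.38616272]), 'attitude': array([ 21.81427026,   0.3374413 , -63.84505485])}
wrist {'fovy': 61.86318417307987, 'cx': 321.7723817840043, 'cy': 237.7263018555353, 'distortion': array([-0.07221151,  0.        ,  0.        ,  0.        ,  0.        ]), 'position': array([127.48403584, 640.61806286, 373.79119591]), 'attitude': array([-15.3234677 ,   0.08668885,  72.95533819])}
0.15 [-1.79905096e+02 -7.26218313e-03  1.62939073e+02] -18.700000000000003
```

View pics/top0.png

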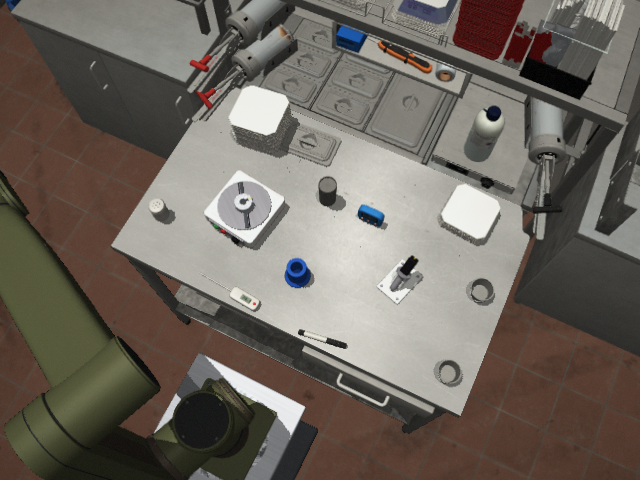

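View pics/scene0.png

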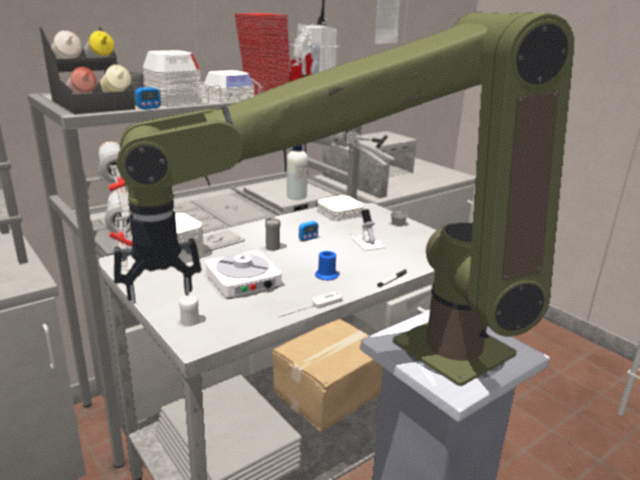

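The top view shows the hub at (244,204), the holder mouth at (297,267), and the rest at (399,282) with the black head at (410,263). In the scene view the arm stands clear of all of these. I'll cast rays for rough positions, then take wrist views from above each one.

```bash
cat > h.py <<'E'
import numpy as np,cv2
from scipy.spatial.transform import Rotation as Ro
def K(f):
    fl=240/np.tan(np.radians(f["fovy"]/2)); return np.array([[fl,0,f["cx"]],[0,fl,f["cy"]],[0,0,1]])
def R(f): return Ro.from_euler("xyz",f["attitude"],degrees=True).as_matrix()
def cast(f,px,z):
    u=cv2.undistortPoints(np.array(px,float).reshape(-1,1,2),K(f),f["distortion"])[:,0]
    d=np.c_[u[:,0],-u[:,1],-np.ones(len(u))]@R(f).T
    return f["position"]+d*((z-f["position"][2])/d[:,2])[:,None]
def proj(f,P):
    c=(np.array(P,float).reshape(-1,3)-f["position"])@R(f)
    return cv2.projectPoints(c*[1,-1,-1],np.zeros(3),np.zeros(3),K(f),f["distortion"])[0][:,0]
E
python3 - <<'E'
from h import *;import pickle
f=pickle.load(open("pics/top0.pkl","rb"))
print("hub",cast(f,[244,204],72));print("holder",cast(f,[297,267],70))
print("plate",cast(f,[399,282],8),"head",cast(f,[410,263],89),"collar",cast(f,[403,274],62))
img=f["color"];hsv=cv2.cvtColor(img,cv2.COLOR_BGR2HSV)
m=(img[240:320,360:440].min(2)>205).astype(np.uint8)
n,l,s,c=cv2.connectedComponentsWithStats(m);i=1+s[1:,4].argmax();print(s[i],c[i])
ct=cv2.findContours((l==i).astype(np.uint8),0,2)[0][0]
b=cv2.boxPoints(cv2.minAreaRect(ct))+[360,240];print(b);print(cast(f,b,8))
b=cast(f,cv2.convexHull(ct)[:,0]+[360,240],8)[:,:2].astype(np.float32);print(cv2.minAreaRect(b))
cv2.imwrite("pics/top_crop.png",cv2.resize(img[160:320,190:440],None,fx=3.2,fy=3.2,interpolation=2))
E
```

```text
hub [[558.33469487 229.37786426  72.        ]]
holder [[458.67869142  14.56960241  70.        ]]
plate [[ 560.72506735 -243.57901009    8.        ]] head [[ 592.94788436 -250.63829005   89.        ]] collar [[ 566.8065722  -245.49979105   62.        ]]
[ 17  19  33  44 398] [32.17336683 45.26633166]
[[376.40142441 285.6413269 ]
 [401.60807419 258.63420296]
 [421.13301468 276.85748291]
 [395.9263649  303.86460876]]
[[ 524.1297294  -192.21264599    8.        ]
 [ 626.48754455 -223.07438173    8.        ]
 [ 600.99626484 -292.51189776    8.        ]
 [ 500.16037551 -260.75953001    8.        ]]
((564.4469604492188, -242.52505493164062), (73.0975341796875, 107.41194915771484), 73.23844146728516)
```

View pics/top_crop.png

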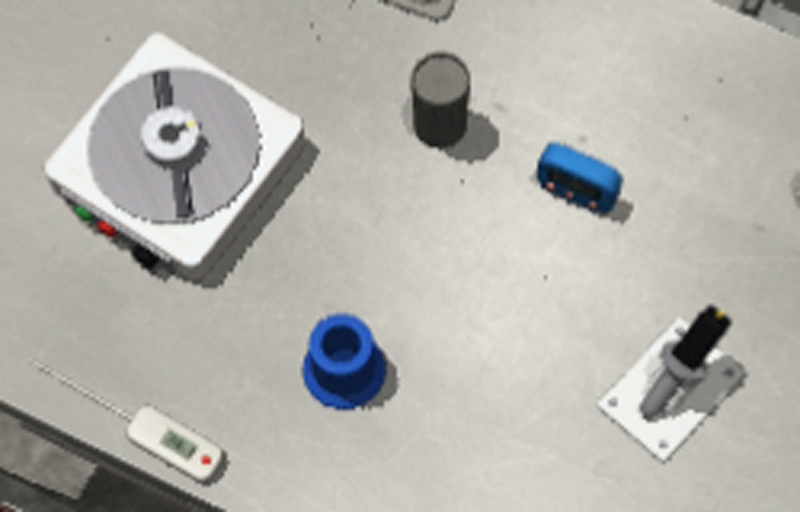

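The crop confirms it: the plate measures 107x73 mm (nominal 110x76), and the lean points along its long axis at yaw ≈ -17°. The head is near (590,-251), the holder near (459,15) and the hub near (558,229). Next come the close wrist views of the three.

```bash
python3 - <<'E'
from plant import env,cams
from h import *;import pickle
for n,p in (("hub",[558,229,260]),("hold",[459,15,260]),("rest",[580,-249,260])):
    env.reach(p,[180,0,163]); env.hold(.2); f=cams.grab_frame("wrist")
    pickle.dump(f,open(f"pics/{n}1.pkl","wb"));cv2.imwrite(f"pics/{n}1.png",f["color"]); print(n,env.read_clock(),env.read_joint_positions())
im=[cv2.imread(f"pics/{n}1.png")[:,120:520] for n in("hub","hold","rest")]
cv2.imwrite("pics/all1.png",cv2.resize(np.hstack(im),None,fx=2/3,fy=2/3,interpolation=cv2.INTER_AREA))
# rest IK for candidate grasp along axis
from scipy.spatial.transform import Rotation as Ro
for yaw in(163,-17):
  for t in (0,40):
    # spindle axis a; tool z=-a
    c=np.radians(-17);s=np.sin(np.radians(t));a=np.array([s*np.cos(c),s*np.sin(c),np.cos(np.radians(t))])
    Rt=Ro.from_rotvec(np.radians(t)*np.array([-np.sin(c),np.cos(c),0]))*Ro.from_euler("xyz",[180,0,yaw],degrees=True)
    for z in(89,220):print(yaw,t,z,env.inverse_kinematics(np.array([590,-251,z])-a*19,Rt.as_euler("xyz",degrees=True)))
E
```

```text
hub 2.3417 [ 1.72769785e+01  3.09423675e-01  9.89159904e+01  2.80435449e-03
  8.07801804e+01 -5.57821193e+01]
hold 3.525 [-4.73299470e+00 -1.89499557e+01  1.15840460e+02  5.00317210e-03
  8.31319759e+01 -7.78223415e+01]
rest 4.8917 [-2.80075067e+01  3.74739896e+00  9.53269467e+01  7.28922941e-03
  8.08824479e+01 -1.01099831e+02]
163 0 89 [ -27.84140231   14.31535957  102.67730176    0.           63.00733866
 -100.84140231]
163 0 220 [ -27.84140231    7.1507275    97.44993074    0.           75.39934176
 -100.84140231]
163 40 89 [-25.62671966  36.37075104  79.10404606  -5.70617733 104.13696754
 -98.02713513]
163 40 220 [-25.62671966  29.47640297  75.61362313  -6.08065679 114.46720361
 -99.15540478]
-17 0 89 [-2.78414023e+01  1.43153596e+01  1.02677302e+02 -2.54444375e-14
  6.30073387e+01  7.91585977e+01]
-17 0 220 [-2.78414023e+01  7.15072750e+00  9.74499307e+01 -2.54444375e-14
  7.53993418e+01  7.91585977e+01]
-17 40 89 [-25.62671966  36.37075104  79.10404606  -5.70617733 104.13696754
  81.97286487]
-17 40 220 [-25.62671966  29.47640297  75.61362313  -6.08065679 114.46720361
  80.84459522]
```

View pics/all1.png

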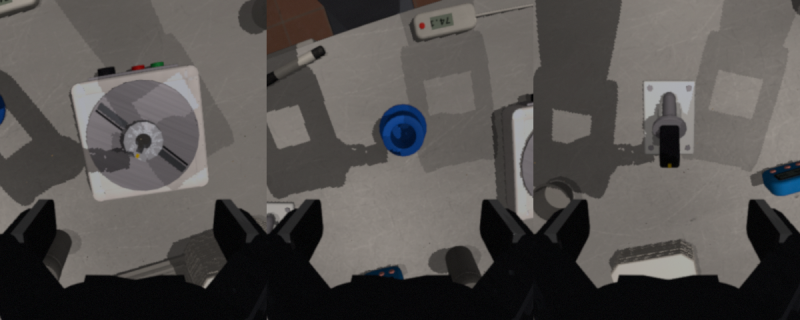

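The wrist views show the hub with its bore at full-image (334,213) and keyway mark near (325,235), the blue holder mouth near (325,200), and the black head over the white plate near (323,220). Now for exact numbers from masks.

```bash
python3 - <<'E'
from h import *;import pickle
L=lambda n:pickle.load(open(f"pics/{n}1.pkl","rb"))
def big(m,near):
    n,l,s,c=cv2.connectedComponentsWithStats(m.astype(np.uint8))
    k=min(range(1,n),key=lambda i:np.hypot(*(c[i]-near))-(1e-1*min(s[i,4],300)));return (l==k).astype(np.uint8),c[k],s[k]
# rest
f=L("rest");im=f["color"];roi=np.zeros(im.shape[:2],bool);roi[110:265,265:385]=1
m,c,s=big((im.max(2)<45)&roi,(323,220));print("head",c,s)
ys,xs=np.nonzero(m)
for y in range(s[1],s[1]+s[3],6): r=xs[ys==y];print(y,r.min(),r.max(),end="; ")
w=im[110:265,265:385];pm=((im.min(2)>110)&roi)
m2,c2,s2=big(pm,(320,170));print("\nplate",c2,s2)
h=cv2.convexHull(cv2.findContours(m2,0,2)[0][0])[:,0];print(cv2.minAreaRect(cast(f,h,8)[:,:2].astype(np.float32)))
# holder
f=L("hold");im=f["color"].astype(int)
b=(im[...,0]-im[...,2]>50);b[:,:260]=0;b[:,390:]=0;b[:140]=0;b[245:]=0;
print("blue",cv2.boundingRect(b.astype(np.uint8)))
a=[L("hub")["color"][160:265,280:390],L("hold")["color"][145:250,270:380],L("rest")["color"][110:265,265:375]]
a=[cv2.resize(x,None,fx=2.4*(1),fy=2.4,interpolation=cv2.INTER_CUBIC) for x in a]
H=max(x.shape[0] for x in a);a=[cv2.copyMakeBorder(x,0,H-x.shape[0],0,0,0) for x in a]
cv2.imwrite("pics/crop2.png",np.hstack(a));print(a[0].shape)
E
```

```text
head [323.44857768 218.17888403] [ 304  188   35   63 1828]
188 313 335; 194 309 338; 200 306 338; 206 308 338; 212 309 337; 218 310 338; 224 310 338; 230 309 338; 236 310 338; 242 310 338; 248 311 337; 
plate [315.18311552 151.78849332] [ 265  110  102  121 6657]
((553.6646118164062, -247.51620483398438), (96.73460388183594, 118.29048156738281), 71.58518981933594)
blue (290, 157, 70, 77)
(372, 264, 3)
```

View pics/crop2.png

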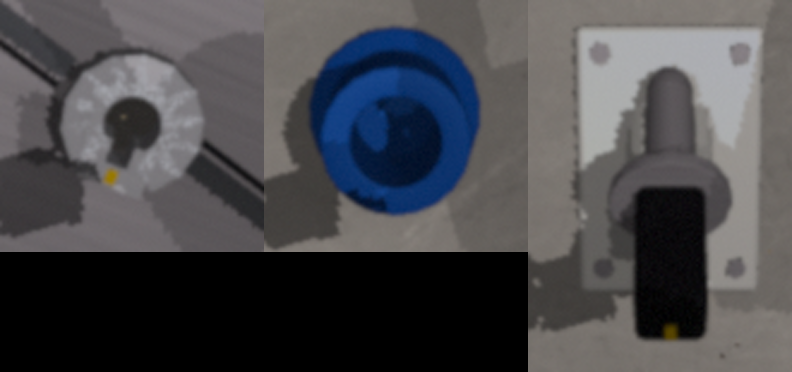

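Full-image pixels from the crop:
- **Hub:** centre (335.3,211.3), mark (325.8,233.8).
- **Holder:** bore (325.2,203.8).
- **Rest:** plate corners (286.3,121.3), (361.7,121.3), (360,230.8) and (287.5,230.8).
- **Head:** end edge at row 250.5, columns 310.3 to 338.7.

```bash
python3 - <<'E'
from h import *;import pickle
L=lambda n:pickle.load(open(f"pics/{n}1.pkl","rb"))
f=L("hub");im=f["color"].astype(int)
y=(im[...,2]-im[...,0]>70)&(im[...,1]-im[...,0]>40);y[:220]=0;y[245:]=0;y[:,:315]=0;y[:,345:]=0
r,c=np.nonzero(y);print("yellow",c.mean(),r.mean(),len(r))
a=cast(f,[[335.3,211.3],[c.mean(),r.mean()]],72);d=a[1]-a[0];print("hub",a,np.hypot(*d[:2]),np.degrees(np.arctan2(d[1],d[0])))
# bore radius check
print("hubR",np.ptp(cast(f,[[305.8,211.3],[364.6,211.3]],72),0))
f=L("hold");p=cast(f,[[325.2,203.8],[305.8,203.8],[344.6,203.8]],70);print("holder",p)
f=L("rest");q=cast(f,[[286.3,121.3],[361.7,121.3],[360,230.8],[287.5,230.8]],8);print(q,q.mean(0))
for i in range(4): e=q[(i+1)%4]-q[i];print(np.hypot(*e[:2]),np.degrees(np.arctan2(e[1],e[0])))
e=cast(f,[[310.3,250.5],[338.7,250.5]],97.2);print("end",e,e.mean(0),np.diff(e,axis=0))
u=np.array([np.cos(np.radians(-17)),np.sin(np.radians(-17))])
print("origin",e.mean(0)[:2]-45.2*u,"headc",e.mean(0)[:2]-(45.2-22.5)*u)
E
```

```text
yellow 325.7826086956522 233.30434782608697 23
hub [[562.68725723 240.4171064   72.        ]
 [578.72288429 227.20315871  72.        ]] 20.77858870822873 -39.48978023954128
hubR [14.42275554 47.47918088  0.        ]
holder [[456.24695872  20.17287045  70.        ]
 [451.48314894   4.49497182  70.        ]
 [461.00238791  35.85713937  70.        ]]
[[ 500.79084732 -258.70437058    8.        ]
 [ 521.7038489  -189.72241472    8.        ]
 [ 625.41219211 -220.26536137    8.        ]
 [ 603.89932303 -291.14350517    8.        ]] [ 562.95155284 -239.95891296    8.        ]
72.08234089279685 73.13446688039082
108.11240465281097 -16.410128070697198
74.07101190442484 -106.88404487316508
108.09095806749004 162.535813706137
end [[ 605.0984274  -264.57079743   97.2       ]
 [ 611.71576213 -242.77392341   97.2       ]] [ 608.40709476 -253.67236042   97.2       ] [[ 6.61733473 21.79687402  0.        ]]
origin [ 565.18211979 -240.45715936] headc [ 586.6989768  -247.03552272]
```

The measurements fit the given sizes: plate 108x73, mark radius 20.8 inside hub radius 24, head width 22.8. Next I grasp along the spindle's axis (tool tilted 40°), lift straight up, then turn it upright over the holder.

```bash
cat >> h.py <<'E'
c0=np.radians(-17)
U=np.array([np.cos(c0),np.sin(c0),0]);S,C=np.sin(np.radians(40)),np.cos(np.radians(40))
AX=S*U+np.array([0,0,C])
TILT=(Ro.from_rotvec(np.radians(40)*np.array([-np.sin(c0),np.cos(c0),0]))*Ro.from_euler("xyz",[180,0,163],degrees=True)).as_euler("xyz",degrees=True)
HOLD=np.array([456.2,20.2,70]);HUB=np.array([562.7,240.4,72]);ORG=np.array([565.0,-240.5,62])
E
python3 - <<'E'
from plant import env,cams
from h import *;import pickle
g=ORG+AX*16
env.reach(g+AX*95,TILT)
print("touch",env.movel(g,max_speed=100,until_force=8),env.read_eef_pos()-g)
env.close();print("w",env.read_width(),env.read_gripper_force(),env.read_ft_force())
env.movel(g+[0,0,8],max_speed=40);env.movel(g+[0,0,125],max_speed=120)
print("w",env.read_width(),env.read_gripper_force(),env.read_ft_force())
env.reach(HOLD+[0,0,100+16],[180,0,163]);env.hold(.3)
print(env.read_clock(),env.read_eef_pos(),env.read_width(),env.read_ft_force())
f=cams.grab_frame("wrist");pickle.dump(f,open("pics/w3.pkl","wb"));s=cams.grab_frame("scene")["color"]
a=f["color"][100:400,170:470];b=cv2.resize(s[180:300,260:400],None,fx=2.5,fy=2.5,interpolation=2)
cv2.imwrite("pics/w3.png",np.hstack([a,b]))
E
```

```text
touch False [ 0.68978465 -0.30856451  0.84652168]
w 0.273384468257006 59.190391302108765 [ 0.04864386 -1.31108073  0.07738761]
w 0.27812838031432296 58.811209201812744 [ 0.25950267 -0.24546817 -2.8173872 ]
10.2417 [456.78655005  19.64240711 186.00757533] 0.2752603580577681 [-0.04281422  0.34281857 -3.94811172]
```

View pics/w3.png

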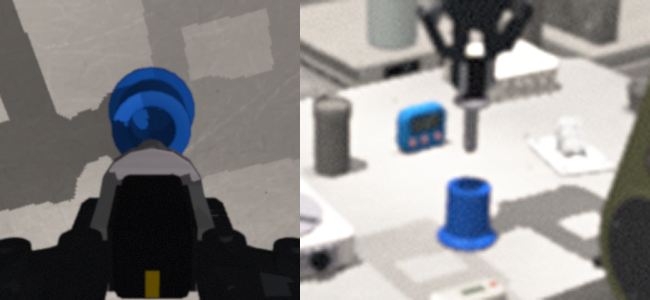

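The spindle hangs upright over the holder: in the left half the head is centred at x≈152, in line with the holder at x≈152. The yellow mark points down, so spindle x = −tool x. I'll lower it with a force stop.

```bash
cat >> h.py <<'E'
def insert(env,c,zseat,zhi,offs,ok=3.5,F=8):
    """lower tool (TCP x,y=c) to zseat; on early contact lift and try the next offset"""
    for o in offs:
        p=np.array([c[0]+o[0],c[1]+o[1]])
        env.movel([*p,zhi],max_speed=60)
        t=env.movel([*p,zseat-1.5],max_speed=45,until_force=F); e=env.read_eef_pos()
        print(o,t,e.round(2),env.read_ft_force().round(1),round(env.read_clock(),1))
        if e[2]<zseat+ok: return True
    return False
RING=[(0,0)]+[(r*np.cos(a),r*np.sin(a)) for r in(2,3.5) for a in np.arange(0,6.2,np.pi/2)]
E
python3 - <<'E'
from plant import env
from h import *
env.movel([*HOLD[:2],70+65+16],max_speed=80)
ok=insert(env,HOLD[:2],86,70+58+16,RING,F=6)
print(ok,env.read_tcp_rot(),env.read_width())
E
```

```text
(0, 0) True [455.91  20.21  85.79] [-0.4 -0.3  6. ] 12.4
True [-1.79982679e+02 -6.66952791e-02  1.63003871e+02] 0.2740523744657059
```

It seated at the expected height (85.8 against 86) with about 6 N. I'll release, rise and look from above to check the spindle and the camera bias.

```bash
python3 - <<'E'
from plant import env,cams
from h import *;import pickle
env.let_go();env.hold(.4);env.movel([*HOLD[:2],260],max_speed=150);env.hold(.2)
f=cams.grab_frame("wrist");pickle.dump(f,open("pics/w4.pkl","wb"));print(env.read_clock(),env.read_eef_pos())
im=f["color"].astype(int)
y=(im[...,2]-im[...,0]>70)&(im[...,1]-im[...,0]>40)
n,l,s,c=cv2.connectedComponentsWithStats(y.astype(np.uint8));print(s[1:],c[1:])
print("pred headtop,collartop",proj(f,[[*HOLD[:2],126],[*HOLD[:2],76]]))
k=(im.max(2)<45).astype(np.uint8);k[:150]=0;k[270:]=0;k[:,:280]=0;k[:,380:]=0
print("black",cv2.boundingRect(k))
cv2.imwrite("pics/w4.png",cv2.resize(f["color"][130:280,250:400],None,fx=4,fy=4,interpolation=cv2.INTER_CUBIC))
E
```

```text
15.0167 [455.92398617  20.21426913 259.2818559 ]
[[319 229   7  10  56]
 [579 272   5   5  19]] [[322.03571429 232.89285714]
 [580.84210526 273.89473684]]
pred headtop,collartop [[321.85809385 226.19939207]
 [321.91807748 212.36562269]]
black (296, 179, 43, 64)
```

View pics/w4.png

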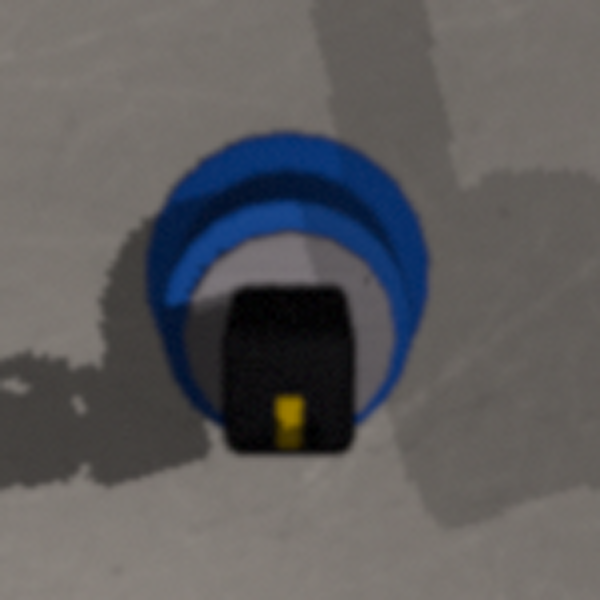

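The picture shows the spindle upright in the holder with its collar on the rim. The head is centred at column 322.1 (predicted 321.9) and the key mark is in line with −tool x. I'll refine the hub centre from the same camera pose, so the calibration bias cancels, then regrasp and carry it to the hub.

```bash
python3 - <<'E'
from plant import env,cams
from h import *;import pickle
f=pickle.load(open("pics/w4.pkl","rb"));X=-np.array([np.cos(np.radians(163)),np.sin(np.radians(163)),0])
sp=cast(f,[322.0,242.3],126)[0]-12*X
g=pickle.load(open("pics/hub1.pkl","rb"));im=cv2.cvtColor(g["color"],cv2.COLOR_BGR2GRAY)
m=(im[190:232,312:360]<75).astype(np.uint8);n,l,s,c=cv2.connectedComponentsWithStats(m)
k=l[211-190,335-312];ct=cv2.findContours((l==k).astype(np.uint8),0,cv2.CHAIN_APPROX_NONE)[0][0][:,0]+[312,190]
P=cast(g,ct,72)[:,:2];print("dark",s[k])
hub=HUB[:2].copy();yd=cast(g,[325.78,233.30],72)[0,:2]
for _ in range(8):
    a=(yd-hub)/np.hypot(*(yd-hub));r=P-hub
    q=P[(r@a)<2]      # half away from keyway
    A=np.c_[2*q,np.ones(len(q))];so=np.linalg.lstsq(A,(q**2).sum(1),rcond=None)[0];hub=so[:2]
rad=np.sqrt(so[2]+hub@hub);d=yd-hub;yaw=np.degrees(np.arctan2(d[1],d[0]))
r=P-hub;far=P[np.hypot(*r.T)>rad+1.5].mean(0)-hub
print("sp",sp,"hub",hub,"R",rad,"yaw",yaw,np.hypot(*d),"keyway yaw",np.degrees(np.arctan2(far[1],far[0])))
print("TCP hub",np.array([455.92,20.21])+hub-sp[:2])
E
```

```text
dark [ 12  11  23  29 460]
sp [456.11654475  20.33678576 126.        ] hub [562.94696179 239.78928371] R 9.44275929274317 yaw -38.59302502884885 20.178687728866493 keyway yaw -37.81121250070938
TCP hub [562.75041705 239.66249795]
```

Bore radius reads 9.4 (nominal 10.2), and the mark and keyway agree on a yaw of about -38.3°. Regrasping and inserting.

```bash
python3 - <<'E'
from plant import env
from h import *
env.movel([455.92,20.21,86.5],max_speed=120)
env.close();print(env.read_width(),env.read_ft_force())
env.movel([455.92,20.21,86+85],max_speed=90)
c=np.array([562.75,239.8]);o=[180,0,180-38.3]
env.reach([*c,86.5+72-70+80],o);env.hold(.3)
print(env.read_clock(),env.read_width(),env.read_eef_pos(),env.read_tcp_rot())
ok=insert(env,c,88.5,88.5+62,RING[:5],F=8)
print(ok,env.read_width(),env.read_tcp_rot())
E
```

```text
0.27505350777030435 [-1.05426561 -0.88679966  1.38066668]
19.5583 0.27598524761872045 [562.80676231 238.83637285 168.8369612 ] [1.79981762e+02 1.87184887e-02 1.41626206e+02]
(0, 0) True [561.54 240.23 141.69] [-0.9  1.6 -3. ] 20.5
(np.float64(2.0), np.float64(0.0)) True [564.92 239.76 147.24] [-0.7 -0.3  4.2] 21.2
(np.float64(1.2246467991473532e-16), np.float64(2.0)) True [560.85 241.33 133.61] [ 1.6 -0.8 -3.5] 22.0
(np.float64(-2.0), np.float64(2.4492935982947064e-16)) True [560.52 240.36  88.89] [-1.3 -1.1  3.8] 23.7
True 0.2743087388476256 [-179.50474958   -0.52153455  141.66587927]
```

It went all the way down to 88.9, against about 88.5 for seated. I'll press gently to confirm, release, and check from above.

```bash
python3 - <<'E'
from plant import env,cams
from h import *;import pickle
e=env.read_eef_pos();env.hold(.3)
print(env.movel([e[0],e[1],86.5],max_speed=20,until_force=15),env.read_eef_pos(),env.read_ft_force())
env.let_go();env.hold(.3);env.movel([e[0],e[1],260],max_speed=150);env.reach([562.7,240,260],[180,0,163]);env.hold(.3)
f=cams.grab_frame("wrist");pickle.dump(f,open("pics/w5.pkl","wb"));print(env.read_clock())
print("pred",proj(f,[[562.9,239.8,128],[562.9,239.8,78]]))
im=f["color"].astype(int);y=(im[...,2]-im[...,0]>70)&(im[...,1]-im[...,0]>40)
n,l,s,c=cv2.connectedComponentsWithStats(y.astype(np.uint8));print(s[1:],c[1:])
a=cv2.resize(f["color"][150:275,260:385],None,fx=3.2,fy=3.2,interpolation=cv2.INTER_CUBIC)
b=cv2.resize(cams.grab_frame("scene")["color"][220:320,190:290],None,fx=4,fy=4,interpolation=cv2.INTER_CUBIC)
cv2.imwrite("pics/w5.png",np.hstack([a,b]))
E
```

```text
False [560.61158875 240.38254148  88.85185817] [-7.55043974 -1.57629392 14.528298  ]
27.3
pred [[321.27793732 225.22932632]
 [321.33184074 211.08970092]]
[[314 224  10  13  84]] [[318.57142857 230.23809524]]
```

View pics/w5.png

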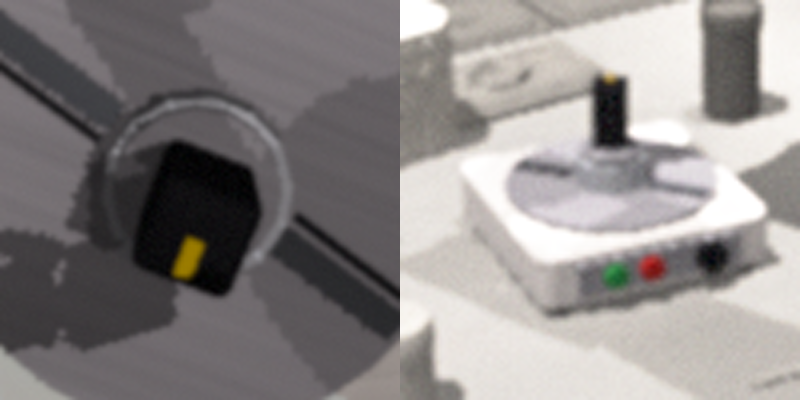

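The spindle stands upright in the hub with its collar concentric on the hub rim and the mark along the keyway. The 15 N press stopped solid at 88.85, so it is seated. The fingers are clear, so I'm handing in.

```bash
python3 -c "
from plant import env
print(env.close_job(),env.read_clock())"
```

```text
the job is handed in; nothing more can be done
the job is handed in; nothing more can be done
```

I stood the spindle in the blue holder and released it, then regrasped it and seated it in the slicer's hub with the key in the keyway. I handed the job in at about 28 s, but no verdict came back.

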